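# Close a split gearbox housing over its retaining bar and hold it shut

### The arm

A 6-joint arm with a two-finger parallel gripper is mounted at the origin on the work surface. World frame = base frame: x ahead of the robot, y to its left, z up, the work surface at z = 0. Lengths are in m, angles in rad, forces in N, time in s.
With the tool pointing down it reaches from about 0.225 to 0.875 m from the base axis. Payload 3.4 kg.
Tool frame: the origin (TCP) lies between the finger pads; the fingertips stand 11 mm ahead of it and the grasp point (between the pads) lies 8 mm behind it; z points along the fingers, y is the line along which they close (so a half turn about z gives the same grasp; the last joint's range is limited). The gripper opens to 85 mm and grips with 20 to 120 N. Pads are 22 mm wide; open, the fingers measure 114 mm over their backs; the gripper's body (76 mm by 85 mm) begins 54 mm behind the grasp point. The pads swing forward as they close: fully open they stand 13 mm farther back than shut.
Start: joints at [1.125, 0.276, 1.505, -0, 1.361, -0.121], TCP at [0.184, 0.545, 0.242] pointing down, gripper open.
Joint ranges: [-2.89, 2.89], [-0.75, 2.08], [0.22, 2.7], [-1.18, 4.32], [0.11, 2.71], [-2.7, 2.7]. Speed limits (rad/s): [2.57, 2.57, 3.14, 3.14, 3.14, 3.14].

### API

Orientations are given as a unit quaternion [w, x, y, z].
In Python, from rig import sensors, eyes, manip gives the robot as it stands.
- The arm moves only by the tool drive_tool, never from a script. Its argument "deltas" is a list of rows, each an object with "linear": the shift along the world's x, y, z in mm, a list of three; "twist": the turn about the world's z in degrees; "claw": the opening, from 0 (shut) to 1 (fully open). In form: [{"linear": [tx, ty, tz], "twist": twist, "claw": claw}, ...]. A call has 1 to 12 rows; each row is the pose to reach, as a shift and turn from the pose commanded when the call began; what a row does not reach only later rows make up. A row lasts 1/12 s, in which the tool goes at most 41.7 mm and 7.16 degrees, less where a joint would pass 70% of its speed; a pose out of reach is approached as far as the arm can. A call with a gripper value outside its range is refused whole. The fingers move at their own pace and stop on an object; "squeeze" is the grip in N (left out, the last holds). Time passes only in rows, so rows that repeat a pose let the fingers close. It gives the time, the measured TCP pose, the force, the opening and the grip force at its end, in the units of the state.
- sensors.get_state(): the state, without advancing time (a new reading comes with each control period).
- eyes.get_image(name): name is "side" or "top"; returns the picture (420x560x3 uint8, red, green, blue); there is no depth.
- eyes.camera_model(name): a dict with "intrinsics" (3x3 intrinsics, pixels), "R" (3x3) and "t" (3): a world point X has camera coordinates R X + t. Camera axes: x right, y down, z forward; pixel columns grow to the right and rows downward; lengths in m; the calibration is good to about 2 mm. A picture is of the moment at which its call begins. camera_model takes no time and is no camera call.
- manip.sign_off(): hands the job in; it is judged then, once.
The state is a dict: "clock": time; "qpos": joint angles; "qd": joint speeds; "effort": joint torques, N m; "position": TCP position; "ee_rot": TCP orientation; "contact_force": force on the tool from outside, world axes, zero at the start; "moment": the same for the moment, N m; "width": finger opening in m; "gripper_force": force on a finger pad.
Only numpy, scipy, OpenCV 4.12 (cv2) and the standard library are available. Lean on these libraries where they do the work, as an engineer would, in place of code of your own. Each camera call takes 0.05 s, during which the arm holds its last target. There are 200 camera calls.

### The job

Lay the loose steel retaining bar across the lower gearbox half so that its two ends rest in the notches of the side walls, and let go of it. Then fit the loose upper half onto the two dowels of the lower half, push it down against the spring plungers until the two rims meet flush all round, and finish while still holding it pressed shut: do not let go, because the springs would lift it again. Leave the wrench, the socket and the loose bearing that lie round the housing where they are.

Things in the scene. Friction and masses are not known exactly. Their poses are not given: they have to be found in the camera images.
- housing: Lower half of an aluminium gearbox housing, an open box 150 mm (x) by 118 mm (y), rim 52 mm above the bench, fixed on a dark base plate 190 x 150 x 12 mm with 6 mm bolt heads at its corners. Origin: underside of the plate at its centre. Cavity 110 mm (x) by 90 mm (y), floor 18 mm above the bench; a flat bearing in it, 48 mm across, has its top at 26 mm.
- joint_face (a point): Centre of the lower half's flat joint face (rim), 52 mm above the bench, straight above the housing's origin, same axes. Dowels at two opposite corners, spring plungers at the other two, notches in the middle of the two side walls.
- notch_left (a point): Middle of the floor of the notch in the side wall at y = +52 mm (x = 0) of the housing: open-topped, 26 mm wide along x, through the 14 mm wall, floor 18 mm below the joint face.
- notch_right (a point): The same for the equal notch in the opposite side wall, at y = -52 mm.
- dowel_a (a point): Top of a steel dowel at (x, y) = (65, 47) mm on the joint face: 10 mm thick, 22 mm tall, the upper 8 mm tapering to 3.4 mm.
- dowel_b (a point): Top of the equal dowel at the opposite corner, (-65, -47) mm.
- plunger_a (a joint): Spring plunger, a 10 mm thick flat-topped pin at (65, -47) mm on the joint face. Value = how far it is pushed down: 0 when it stands 6 mm proud of the face, 0.006 when level with it, stop at 0.0075. Pushes up with 3.6 N at 0 and 6.0 N at 0.006.
- plunger_b (a joint): Equal spring plunger at (-65, 47) mm. The upper half's own weight does not push the two plungers down; shutting the halves takes about 7 to 9 N of extra downward push.
- cover_center (a point): Upper half, aluminium, 0.3 to 0.55 kg, loose, right way up on the bench left or right of the housing. Point: its centre, 29 mm above its flat underside, axes of the part. Flange 150 (x) by 118 (y) by 12 mm; on it a block 104 x 74 mm up to 26 mm. Same after a half turn, fits both ways. Shut, this point is 29 mm above the joint face; resting on the plungers, 35 mm.
- rib (a point): Middle of the rib on top of the upper half, by which to grip it: 22 mm wide (x), 60 mm long (y), 32 mm tall, from 26 to 58 mm above the underside; this point is 42 mm above the underside, straight above the centre.
- hole_a (a point): Upper end of a through hole for a dowel in the upper half's flange, 12 mm wide, at (x, y) = (65, 47) mm, 12 mm above the underside.
- hole_b (a point): The same for the other hole, at (-65, -47) mm.
- bar_center (a point): Retaining bar, plain steel, 18 mm wide (x), 112 mm long (y), 16 mm tall, about 0.23 kg, loose, lying flat on the bench on the other side of the housing from the upper half. Point: its centre, 8 mm above its underside. In the notches its centre is 10 mm below the joint face, its top 2 mm below.
- wrench: Bystander to leave alone: open-ended steel wrench, 150 mm long, lying flat on the robot's side of the base plate. Origin at its underside.
- socket: Bystander to leave alone: steel wrench socket, a plain cylinder 26 mm across and 34 mm tall, standing beyond the base plate. Origin at its underside.
- bearing: Bystander to leave alone: loose steel ball bearing, a ring 48 mm across and 14 mm tall with a 20 mm bore, lying flat beyond the base plate. Origin at its underside.
Things that resemble listed ones, but are neither listed nor needed, are in the scene too. What is shaped like the part that bears bar_center but purple is not meant. What is shaped like the part that bears cover_center but brown is not meant.

How it is judged:
On the way, in this order (a step that is already met when the one before it is completed fails the run):
1. the bar lies in both notches and has been let go (x of bar_center in the frame of joint_face between -0.006 and 0.006 m and y of bar_center in the frame of joint_face between -0.008 and 0.008 m and z of bar_center in the frame of joint_face between -0.0125 and -0.008 m and angle between the y axis of bar_center and the y axis of joint_face, either way round below 0.1 rad and contact force between the fingers and bar below 0.1 N and linear speed of bar below 0.02 m/s), for 0.2 s.
2. the upper half is on both dowels (horizontal distance between cover_center and joint_face below 0.003 m and angle between the x axis of cover_center and the x axis of joint_face, either way round below 0.035 rad and z of cover_center in the frame of joint_face below 0.04 m), for 0.1 s.
At the end, for the whole second after the job is handed in: Bar down in both notches (centre within 6 mm across, 8 mm along); upper half on both dowels (centre within 3 mm, turn under 0.035 rad), rims within 1.5 mm, level within 0.03 rad, both plungers down over 4.2 mm, at rest, the robot still touching it with over 2 N (x of bar_center in the frame of joint_face between -0.006 and 0.006 m and y of bar_center in the frame of joint_face between -0.008 and 0.008 m and z of bar_center in the frame of joint_face between -0.0125 and -0.008 m and angle between the y axis of bar_center and the y axis of joint_face, either way round below 0.1 rad and horizontal distance between cover_center and joint_face below 0.003 m and angle between the x axis of cover_center and the x axis of joint_face, either way round below 0.035 rad and z of cover_center in the frame of joint_face between 0.026 and 0.0305 m and angle between cover_center's own z axis and vertical below 0.03 rad and value of joint each of plunger_a, plunger_b above 0.0042 m and linear speed of cover below 0.01 m/s and contact force between any of the fingers, the arm and cover above 2 N); the arm keeps its last pose, push and grip.
It fails at once if a bystander was moved more than 40 mm (distance of any of wrench, socket, bearing from where it was at the start of the episode above 0.04 m).
It also fails if it takes over 69 s, if anything falls off the work surface, if the arm or the gripper's body presses on something with over 40 N, if the wrist force passes 120 N, or if a joint passes its speed limit or range.

## Working session

There is one attempt and no reset: what is moved stays moved. The work goes in short steps, Python scripts to look and compute and a tool call to move; the robot and the scene stay as the last step left them, time stands still between calls to the robot, and variables do not carry over. Pictures are saved under pics/ and viewed, at most 10 in all, crops included, and the job is handed in when it is done.

Besides the shell and the picture viewer there is one more tool, called after "Emit:" by a JSON object that holds its "method" and its "body", one argument or row to a line. drive_tool: Moves the arm, as the interface text tells. Its arguments: {"type":"object","properties":{"deltas":{"type":"array","items":{"type":"object","properties":{"linear":{"type":"array","items":{"type":"number"}},"twist":{"type":"number"},"claw":{"type":"number"}}}},"squeeze":{"type":"number"}},"required":["deltas"]}

```bash
mkdir -p pics
python3 - <<'E'
from rig import sensors, eyes
import cv2,numpy as np
s=sensors.get_state();print({k:np.round(v,3) for k,v in s.items()})
for n in("top","side"):
    im=eyes.get_image(n);cv2.imwrite(f"pics/{n}0.png",im[:,:,::-1]);np.save(f"pics/{n}0.npy",im)
    m=eyes.camera_model(n);print(n,np.round(m["intrinsics"],1).tolist(),np.round(m["R"],3).tolist(),np.round(m["t"],3), "C",np.round(-np.array(m["R"]).T@m["t"],3))
E
```

```text
{'clock': np.float64(0.0), 'qpos': array([ 1.125,  0.277,  1.506,  0.   ,  1.361, -0.121]), 'qd': array([ 0.   , -0.001,  0.001,  0.001,  0.001, -0.001]), 'effort': array([ 1.0000e-03, -4.1678e+01, -2.4580e+01, -0.0000e+00,  1.1000e-02,
       -0.0000e+00]), 'position': array([0.183, 0.544, 0.241]), 'ee_rot': array([-0.   ,  0.162,  0.987, -0.001]), 'contact_force': array([ 0.313, -0.508,  0.001]), 'moment': array([0.02 , 0.006, 0.016]), 'gripper_force': np.float64(0.0), 'width': np.float64(0.085)}
top [[428.7, 0.0, 270.6], [0.0, 428.7, 214.7], [0.0, 0.0, 1.0]] [[-0.084, -0.996, 0.002], [-0.972, 0.081, -0.222], [0.221, -0.021, -0.975]] [0.002 0.514 1.074] C [ 0.262 -0.018  1.162]
side [[383.7, 0.0, 276.1], [0.0, 383.7, 206.5], [0.0, 0.0, 1.0]] [[0.783, -0.622, 0.013], [-0.434, -0.561, -0.705], [0.445, 0.546, -0.709]] [-0.434  0.243  1.016] C [-0.008 -0.689  0.898]
```

View pics/top0.png

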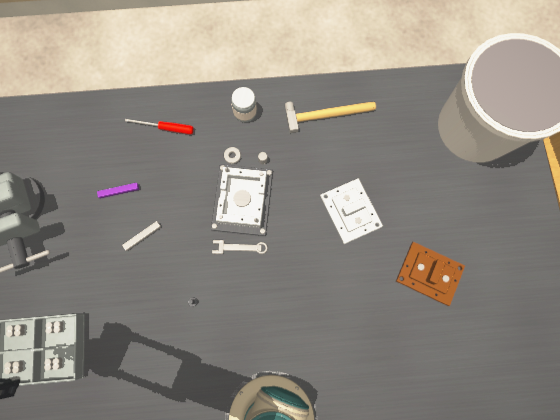

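View pics/side0.png

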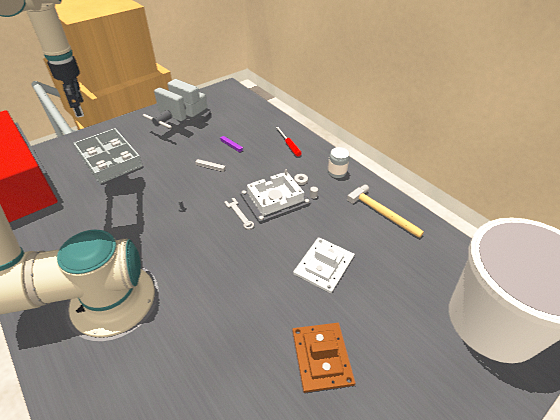

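The top view shows two bar shapes: white at (141,236) and purple at (118,190). It also shows two covers: white at (351,211) and brown at (430,272). The housing is at (243,198), with the wrench at (240,247), the bearing at (232,155) and the socket at (263,157). I choose the white bar and the white cover. I'll check both in a close crop and measure them there.

```bash
cat > h.py <<'E'
import numpy as np,cv2
from rig import eyes,sensors
M={n:eyes.camera_model(n) for n in("top","side")}
def ray(n,p,z):
    m=M[n];K=np.array(m["intrinsics"]);R=np.array(m["R"]);t=np.array(m["t"])
    C=-R.T@t;d=R.T@np.linalg.solve(K,np.array([p[0],p[1],1.]))
    return C+d*(z-C[2])/d[2]
def proj(n,X):
    m=M[n];x=np.array(m["R"])@X+m["t"];u=np.array(m["intrinsics"])@x;return u[:2]/u[2]
def rays(n,P,z): return np.array([ray(n,p,z)[:2]*1000 for p in P])
def white(im,box,thr=120):
    x0,y0,x1,y1=box;g=im[y0:y1,x0:x1].min(2);m=(g>thr).astype(np.uint8)
    c=cv2.findContours(m,cv2.RETR_EXTERNAL,cv2.CHAIN_APPROX_NONE)[0]
    c=max(c,key=cv2.contourArea)[:,0,:].astype(np.float32)+[x0,y0]
    return c
E
python3 - <<'E'
from h import *
T=np.load("pics/top0.npy");S=np.load("pics/side0.npy")
def up(im,b,s):return cv2.resize(im[b[1]:b[3],b[0]:b[2]],None,fx=s,fy=s,interpolation=cv2.INTER_CUBIC)
a=up(T,(205,145,285,265),5);b=up(T,(311,170,391,250),5);c=up(T,(95,175,175,215+40),5)[:200*2]
d=np.zeros((600,400,3),np.uint8); 
c2=up(T,(115,210,165,260),4)
right=np.zeros((600,400,3),np.uint8);right[:400]=b;right[400:,:200]=c2;right[400:,200:]=up(S,(185,150,235,180+20),4)
cv2.imwrite("pics/c1.png",np.hstack([a,right])[:,:,::-1])
sd=up(S,(220,160,360,295),4)
cv2.imwrite("pics/c2.png",sd[:,:,::-1])
for nm,n,im,box,z in(("bar","top",T,(115,210,170,260),.016),("bar","side",S,(185,150,235,180),.016),("cov","top",T,(311,170,391,250),.012),("cov","side",S,(280,225,370,300),.012)):
    c=white(im,box);w=rays(n,c,z);r=cv2.minAreaRect(w.astype(np.float32));print(nm,n,np.round(r[0],1),np.round(r[1],1),round(r[2],1))
E
```

```text
bar top [496.1 314.6] [ 23.6 114.2] 31.9
bar side [487.  310.4] [166.5 194.5] 52.5
cov top [ 515.6 -259.3] [155.6 135.5] 19.5
cov side [ 535.  -264.5] [262.3 281.4] 52.0
```

View pics/c1.png

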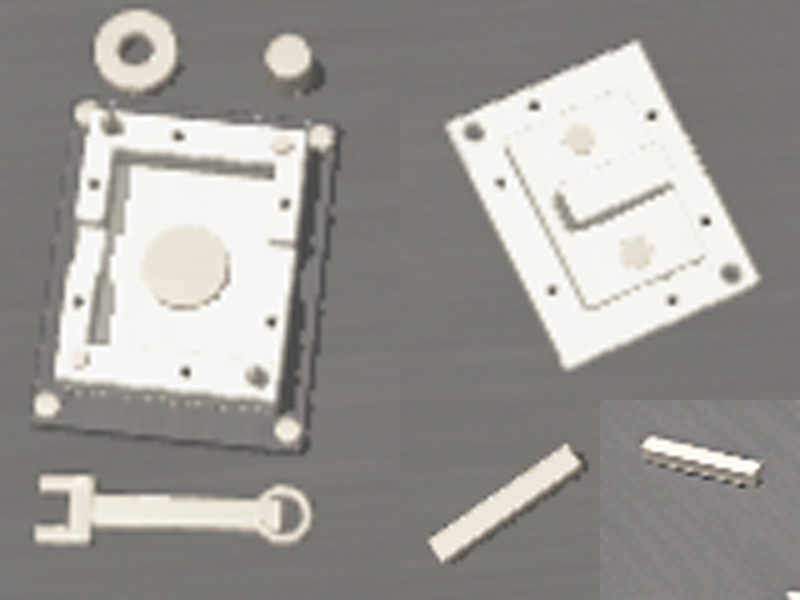

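View pics/c2.png

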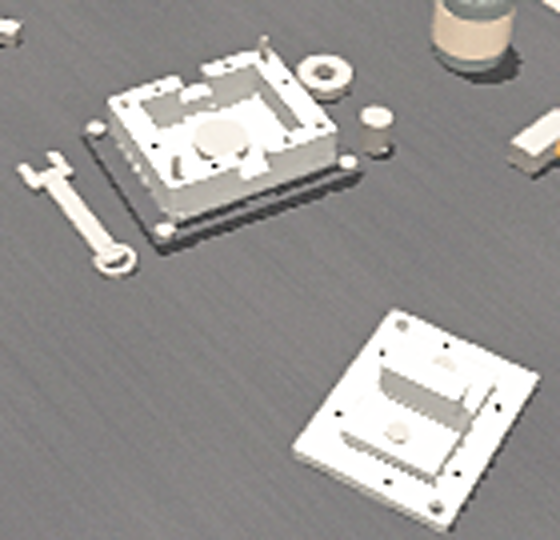

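The close crop confirms the choice: plain light steel bar and white cover, with holes at crop (74,132) and (330,272) of the cover. Its holes sit on the same diagonal as the housing's dowels at crop (110,122) and (257,376). Next I'll get poses from corners in both views.

```bash
cat >> h.py <<'E'
def fit(model,w):
    # rigid 2D fit model->w (mm): returns centre, angle deg, rms
    model=np.array(model,float);mc=model.mean(0);wc=w.mean(0);H=(model-mc).T@(w-wc)
    a=np.arctan2(H[0,1]-H[1,0],H[0,0]+H[1,1]);R=np.array([[np.cos(a),-np.sin(a)],[np.sin(a),np.cos(a)]])
    c=wc-R@mc;res=w-(model@R.T+c);return np.round(c,1),round(np.degrees(a),2),np.round(res,1).tolist()
E
python3 - <<'E'
from h import *
def px(P,o,s):return (np.array(P,float)+.5)/s-.5+o
C4=[(75,59),(75,-59),(-75,-59),(-75,59)]
t=lambda P,dx=0:px(np.array(P)-[dx,0],(205 if dx==0 else 311,145 if dx==0 else 170),5)
sd=lambda P:px(P,(220,160),4)
print("hous top",fit(C4,rays("top",t([(87,112),(306,128),(277,402),(55,380)]),.052)))
print("hous side",fit(C4,rays("side",sd([(275,50),(335,128),(175,188),(107,98)])[[0,1,2,3]],.052)))
print("plg top",fit([(65,-47),(-65,47)],rays("top",t([(282,144),(80,357)]),.058)))
print("plate bolts top",rays("top",t([(86,110),(321,136),(287,429),(46,404)]),.018).round(1).tolist())
print("cov top",fit(C4,rays("top",t([(445,125),(638,42),(760,277),(568,370)],400)[[1,2,3,0]][[3,0,1,2]],.012)))
print("covholes top",fit([(65,47),(-65,-47)],rays("top",t([(474,132),(730,273)],400),.012)))
print("cov side",fit(C4,rays("side",sd([(392,308),(540,375),(447,528),(293,448)]),.012)))
print("holes side",fit([(65,47),(-65,-47)],rays("side",sd([(402,324),(435,508)]),.012)))
b=lambda P:px(np.array(P)-[400,400],(115,210),4)
print("bar top",fit([(-9,56),(9,56),(9,-56),(-9,-56)],rays("top",b([(442,562),(430,542),(567,445),(580,462)]),.016)))
bs=lambda P:px(np.array(P)-[600,400],(185,150),4)
w=rays("side",bs([(641,446),(651,437),(762,464),(757,474)]),.016);print("bar side",w.round(1).tolist(),w.mean(0))
E
```

```text
hous top (array([573.6,  33.7]), np.float64(-10.01), [[-0.1, 0.7], [1.4, -1.2], [-1.2, 0.3], [-0.1, 0.2]])
hous side (array([573.8,  29.2]), np.float64(-11.56), [[-0.3, -5.9], [-0.5, 5.0], [2.9, -0.4], [-2.1, 1.4]])
plg top (array([574.2,  32.8]), np.float64(-10.87), [[-0.6, 0.7], [0.6, -0.7]])
plate bolts top [[670.9, 82.9], [644.7, -47.3], [479.9, -15.2], [504.6, 114.4]]
cov top (array([ 517.8, -264.6]), np.float64(19.78), [[0.3, 0.9], [-0.6, -1.3], [1.4, 0.2], [-1.0, 0.2]])
covholes top (array([ 517.8, -263.8]), np.float64(19.26), [[-0.3, -0.4], [0.3, 0.4]])
cov side (array([ 517.1, -266.5]), np.float64(19.77), [[-0.2, 1.2], [1.6, -0.8], [-0.9, -1.0], [-0.5, 0.5]])
holes side (array([ 516.5, -266.3]), np.float64(18.98), [[0.2, 0.2], [-0.2, -0.2]])
bar top (array([494.3, 312.8]), np.float64(32.6), [[0.6, 0.6], [-0.3, -1.1], [-1.4, -0.3], [1.2, 0.8]])
bar side [[456.1, 354.4], [470.0, 360.4], [529.3, 265.5], [518.0, 256.3]] [493.38381123 309.162311  ]
```

Emit:
{"method": "drive_tool", "body": {
  "deltas": [
    {"linear": [311,-233,-120],"twist": -38.7,"claw": 0.5},
    {"linear": [311,-233,-120],"twist": -38.7,"claw": 0.5},
    {"linear": [311,-233,-120],"twist": -38.7,"claw": 0.5},
    {"linear": [311,-233,-120],"twist": -38.7,"claw": 0.5},
    {"linear": [311,-233,-120],"twist": -38.7,"claw": 0.5},
    {"linear": [311,-233,-120],"twist": -38.7,"claw": 0.5},
    {"linear": [311,-233,-120],"twist": -38.7,"claw": 0.5},
    {"linear": [311,-233,-120],"twist": -38.7,"claw": 0.5},
    {"linear": [311,-233,-120],"twist": -38.7,"claw": 0.5},
    {"linear": [311,-233,-120],"twist": -38.7,"claw": 0.5},
    {"linear": [311,-233,-160],"twist": -38.7,"claw": 0.5},
    {"linear": [311,-233,-180],"twist": -38.7,"claw": 0.5}
  ],
  "squeeze": 40
}}

```text
clock: 1.1
position: [0.4952, 0.3097, 0.0595]
ee_rot: [-0.001, 0.481, 0.877, -0.001]
contact_force: [-0.6, -0.4, 0.4]
width: 0.0425
gripper_force: 0.0
```

Run:
```python
from h import *
s=sensors.get_state();print({k:np.round(s[k],3).tolist() for k in("clock","position","ee_rot","width","contact_force")})
T=eyes.get_image("top");S=eyes.get_image("side")
u=lambda im,b,s:cv2.resize(im[b[1]:b[3],b[0]:b[2]],None,fx=s,fy=s,interpolation=cv2.INTER_CUBIC)
cv2.imwrite("pics/c3.png",np.hstack([u(T,(100,190,180,270),5),u(S,(170,110,250,190),5)])[:,:,::-1])
```

```text
{'clock': 1.1, 'position': [0.495, 0.31, 0.059], 'ee_rot': [-0.001, 0.481, 0.877, -0.001], 'width': 0.043, 'contact_force': [-0.567, -0.445, 0.358]}
```

View pics/c3.png

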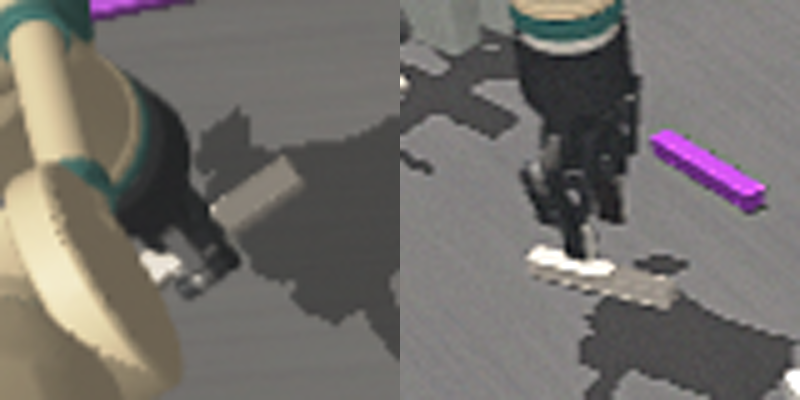

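The gripper is above the bar, jaws across it (side crop around (590,250)). I'll go down and grip.

Emit:
{"method": "drive_tool", "body": {
  "deltas": [
    {"linear": [0,1,-25],"twist": 0,"claw": 0.5},
    {"linear": [0,1,-45],"twist": 0,"claw": 0.5},
    {"linear": [0,1,-45],"twist": 0,"claw": 0.5},
    {"linear": [0,1,-45],"twist": 0,"claw": 0.0},
    {"linear": [0,1,-45],"twist": 0,"claw": 0.0},
    {"linear": [0,1,-45],"twist": 0,"claw": 0.0},
    {"linear": [0,1,-45],"twist": 0,"claw": 0.0},
    {"linear": [0,1,-45],"twist": 0,"claw": 0.0},
    {"linear": [0,1,-45],"twist": 0,"claw": 0.0},
    {"linear": [0,1,-45],"twist": 0,"claw": 0.0}
  ],
  "squeeze": 50
}}

```text
clock: 2.03
position: [0.4956, 0.3138, 0.0193]
ee_rot: [0.001, 0.48, 0.878, 0.002]
contact_force: [-0.7, 0.6, 6.1]
width: 0.0164
gripper_force: 51.0
```

Emit:
{"method": "drive_tool", "body": {
  "deltas": [
    {"linear": [0,0,20],"claw": 0.0},
    {"linear": [0,0,50],"claw": 0.0},
    {"linear": [0,0,85],"claw": 0.0},
    {"linear": [0,0,85],"claw": 0.0},
    {"linear": [0,0,85],"claw": 0.0},
    {"linear": [0,0,85],"claw": 0.0}
  ]
}}

```text
$.deltas[0]: bad value
```

Run:
```python
from h import *
s=sensors.get_state();print({k:np.round(s[k],3).tolist() for k in("clock","position","ee_rot","width","contact_force")})
T=eyes.get_image("top");S=eyes.get_image("side")
u=lambda im,b,s:cv2.resize(im[b[1]:b[3],b[0]:b[2]],None,fx=s,fy=s,interpolation=cv2.INTER_CUBIC)
cv2.imwrite("pics/c4.png",np.hstack([u(T,(100,190,180,270),5),u(S,(170,100,250,180),5)])[:,:,::-1])
```

```text
{'clock': 2.033, 'position': [0.496, 0.314, 0.019], 'ee_rot': [0.001, 0.48, 0.878, 0.002], 'width': 0.016, 'contact_force': [-0.68, 0.617, 6.146]}
```

View pics/c4.png

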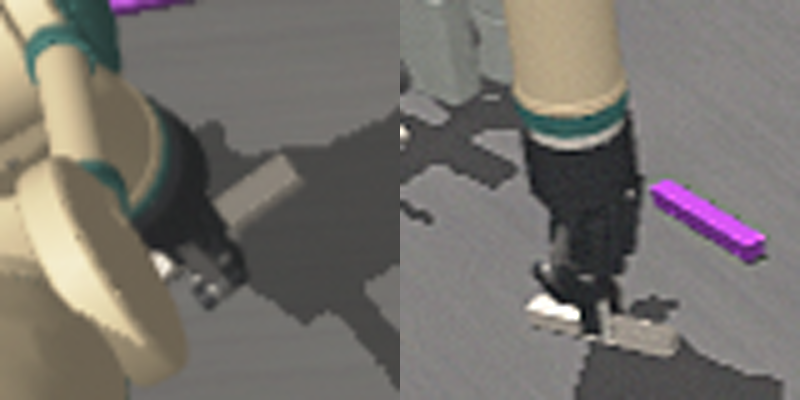

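The fingers straddle the bar near its middle: the bar runs (527,305)–(678,345) in the side crop, with the fingers at about (598,320). Lifting.

Emit:
{"method": "drive_tool", "body": {
  "deltas": [
    {"linear": [0,0,20],"twist": 0,"claw": 0.0},
    {"linear": [0,0,50],"twist": 0,"claw": 0.0},
    {"linear": [0,0,95],"twist": 0,"claw": 0.0},
    {"linear": [0,0,95],"twist": 0,"claw": 0.0},
    {"linear": [0,0,95],"twist": 0,"claw": 0.0},
    {"linear": [0,0,95],"twist": 0,"claw": 0.0},
    {"linear": [0,0,95],"twist": 0,"claw": 0.0}
  ]
}}

```text
clock: 2.72
position: [0.4931, 0.3123, 0.1108]
ee_rot: [-0.001, 0.48, 0.878, -0.001]
contact_force: [1.0, -0.6, -1.8]
width: 0.016
gripper_force: 50.0
```

Run:
```python
from h import *
s=sensors.get_state();print({k:np.round(s[k],3).tolist() for k in("clock","position","ee_rot","width","contact_force")})
T=eyes.get_image("top");S=eyes.get_image("side")
np.save("pics/t5.npy",T)
u=lambda im,b,s:cv2.resize(im[b[1]:b[3],b[0]:b[2]],None,fx=s,fy=s,interpolation=cv2.INTER_CUBIC)
cv2.imwrite("pics/c5.png",np.hstack([u(T,(90,190,170,270),5),u(S,(160,80,240,160),5)])[:,:,::-1])
```

```text
{'clock': 2.717, 'position': [0.493, 0.312, 0.111], 'ee_rot': [-0.001, 0.48, 0.878, -0.001], 'width': 0.016, 'contact_force': [0.981, -0.643, -1.837]}
```

View pics/c5.png

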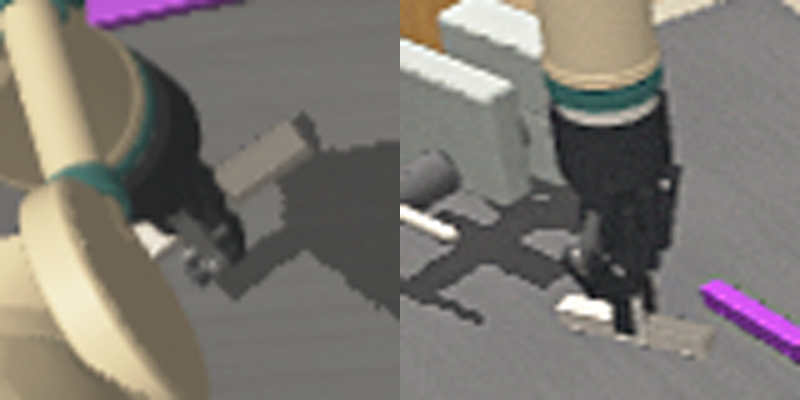

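The bar is held level in the side crop, ends (556,305) and (712,345). I'll carry it to above the housing and turn it.

Emit:
{"method": "drive_tool", "body": {
  "deltas": [
    {"linear": [12,-40,15],"twist": -7,"claw": 0},
    {"linear": [23,-80,15],"twist": -14,"claw": 0},
    {"linear": [35,-120,15],"twist": -21,"claw": 0},
    {"linear": [46,-160,15],"twist": -28,"claw": 0},
    {"linear": [58,-200,15],"twist": -35,"claw": 0},
    {"linear": [69,-240,15],"twist": -42,"claw": 0},
    {"linear": [81,-279,15],"twist": -43.4,"claw": 0},
    {"linear": [81,-279,15],"twist": -43.4,"claw": 0},
    {"linear": [81,-279,5],"twist": -43.4,"claw": 0},
    {"linear": [81,-279,0],"twist": -43.4,"claw": 0},
    {"linear": [81,-279,0],"twist": -43.4,"claw": 0}
  ]
}}

```text
clock: 3.73
position: [0.5731, 0.0352, 0.1096]
ee_rot: [-0.002, 0.77, 0.638, -0.002]
contact_force: [0.0, 0.2, -2.0]
width: 0.0163
gripper_force: 50.0
```

Run:
```python
from h import *
s=sensors.get_state();print({k:np.round(s[k],3).tolist() for k in("clock","position","ee_rot","width","contact_force")})
T=eyes.get_image("top");S=eyes.get_image("side")
u=lambda im,b,s:cv2.resize(im[b[1]:b[3],b[0]:b[2]],None,fx=s,fy=s,interpolation=cv2.INTER_CUBIC)
cv2.imwrite("pics/c6.png",np.hstack([u(T,(200,140,280,240),5),u(S,(235,120,315,220),5)])[:,:,::-1])
```

```text
{'clock': 3.733, 'position': [0.573, 0.035, 0.11], 'ee_rot': [-0.002, 0.77, 0.638, -0.002], 'width': 0.016, 'contact_force': [0.032, 0.216, -2.025]}
```

View pics/c6.png

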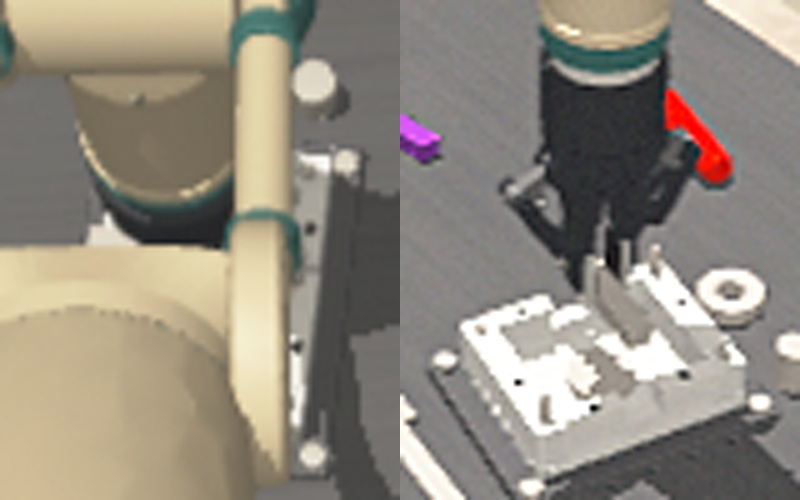

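Run:
```python
from h import *
a=np.radians(-10.7);R=np.array([[np.cos(a),-np.sin(a)],[np.sin(a),np.cos(a)]])
def P(n,c,pts,o,z):
    for p in pts: 
        w=R@np.array(p[:2])+c; u=proj(n,np.array([w[0],w[1],z+p[2]])/1000);print(p,np.round((u-o+.5)*5-.5+[400,0]))
print("bar, tool at");P("side",np.array([573.3,34]),[(x,y,z) for y in(-56,56) for x in(-9,9) for z in (0,16)],[235,120],90)
print("notch right");P("side",np.array([574,32.5]),[(-13,-59,52),(13,-59,52),(-13,-45,52),(13,-45,52),(-13,45,52),(13,45,52)],[235,120],0)
```

```text
bar, tool at
(-9, -56, 0) [629. 353.]
(-9, -56, 16) [630. 334.]
(9, -56, 0) [655. 344.]
(9, -56, 16) [655. 325.]
(-9, 56, 0) [548. 249.]
(-9, 56, 16) [548. 230.]
(9, 56, 0) [573. 241.]
(9, 56, 16) [573. 222.]
notch right
(-13, -59, 52) [627. 403.]
(13, -59, 52) [663. 390.]
(-13, -45, 52) [616. 389.]
(13, -45, 52) [652. 376.]
(-13, 45, 52) [553. 305.]
(13, 45, 52) [588. 294.]
```

The bar's near end at crop (630,345) matches its projection, and the notches appear where predicted: near (645,397), far (570,300). Lowering.

Emit:
{"method": "drive_tool", "body": {
  "deltas": [
    {"linear": [1,-1,-15],"twist": 0,"claw": 0},
    {"linear": [1,-1,-30],"twist": 0,"claw": 0},
    {"linear": [1,-1,-40],"twist": 0,"claw": 0},
    {"linear": [1,-1,-46],"twist": 0,"claw": 0},
    {"linear": [1,-1,-51],"twist": 0,"claw": 0},
    {"linear": [1,-1,-55],"twist": 0,"claw": 0},
    {"linear": [1,-1,-55],"twist": 0,"claw": 0},
    {"linear": [1,-1,-55],"twist": 0,"claw": 0}
  ]
}}

```text
clock: 4.5
position: [0.5768, 0.033, 0.0575]
ee_rot: [0.0, 0.77, 0.638, 0.0]
contact_force: [-1.0, -0.1, -1.9]
width: 0.0163
gripper_force: 50.0
```

Emit:
{"method": "drive_tool", "body": {
  "deltas": [
    {"linear": [-2.5,0,-1],"twist": 0,"claw": 0},
    {"linear": [-2.5,0,-3],"twist": 0,"claw": 0},
    {"linear": [-2.5,0,-4],"twist": 0,"claw": 0},
    {"linear": [-2.5,0,-4],"twist": 0,"claw": 0},
    {"linear": [-2.5,0,-4],"twist": 0,"claw": 0}
  ]
}}

```text
clock: 4.92
position: [0.5741, 0.0329, 0.0534]
ee_rot: [0.0, 0.77, 0.638, 0.0]
contact_force: [0.7, 0.1, -1.5]
width: 0.0159
gripper_force: 50.0
```

Emit:
{"method": "drive_tool", "body": {
  "deltas": [
    {"linear": [0,0,-1],"twist": 0,"claw": 0},
    {"linear": [0,0,-2],"twist": 0,"claw": 0},
    {"linear": [0,0,-2],"twist": 0,"claw": 0},
    {"linear": [0,0,-2],"twist": 0,"claw": 0}
  ]
}}

```text
clock: 5.25
position: [0.5742, 0.0329, 0.0532]
ee_rot: [0.0, 0.77, 0.638, 0.0]
contact_force: [-2.4, -0.1, 10.0]
width: 0.0159
gripper_force: 51.3
```

Contact came at TCP z 53 mm, exactly where the notch floor should be. Opening a little, then lifting clear.

Emit:
{"method": "drive_tool", "body": {
  "deltas": [
    {"linear": [0,0,1],"twist": 0,"claw": 0.35},
    {"linear": [0,0,1],"twist": 0,"claw": 0.4},
    {"linear": [0,0,1],"twist": 0,"claw": 0.4},
    {"linear": [0,0,1],"twist": 0,"claw": 0.4},
    {"linear": [0,0,10],"twist": 0,"claw": 0.4},
    {"linear": [0,0,40],"twist": 0,"claw": 0.4},
    {"linear": [0,0,80],"twist": 0,"claw": 0.4},
    {"linear": [0,0,110],"twist": 0,"claw": 0.5},
    {"linear": [0,0,110],"twist": 0,"claw": 0.5}
  ]
}}

```text
clock: 6.0
position: [0.5785, 0.0328, 0.1686]
ee_rot: [0.005, 0.77, 0.638, 0.005]
contact_force: [1.3, -0.2, 0.0]
width: 0.0427
gripper_force: 0.0
```

Emit:
{"method": "drive_tool", "body": {
  "deltas": [
    {"linear": [-8,-40,110],"twist": 5,"claw": 0.5},
    {"linear": [-15,-80,110],"twist": 10,"claw": 0.5},
    {"linear": [-23,-120,110],"twist": 15,"claw": 0.5},
    {"linear": [-31,-160,110],"twist": 20,"claw": 0.5},
    {"linear": [-38,-200,100],"twist": 25,"claw": 0.5},
    {"linear": [-46,-240,90],"twist": 30.1,"claw": 0.5},
    {"linear": [-53,-280,80],"twist": 30.1,"claw": 0.5},
    {"linear": [-57,-298,60],"twist": 30.1,"claw": 0.5},
    {"linear": [-57,-298,40],"twist": 30.1,"claw": 0.5},
    {"linear": [-57,-298,35],"twist": 30.1,"claw": 0.5},
    {"linear": [-57,-298,35],"twist": 30.1,"claw": 0.5}
  ]
}}

```text
clock: 6.92
position: [0.5151, -0.265, 0.1937]
ee_rot: [-0.003, 0.579, 0.815, 0.0]
contact_force: [0.8, -0.4, -0.1]
width: 0.0428
gripper_force: 0.0
```

Run:
```python
from h import *
s=sensors.get_state();print({k:np.round(s[k],3).tolist() for k in("clock","position","ee_rot","width","contact_force")})
T=eyes.get_image("top");S=eyes.get_image("side");np.save("pics/t7.npy",T);np.save("pics/s7.npy",S)
u=lambda im,b,s:cv2.resize(im[b[1]:b[3],b[0]:b[2]],None,fx=s,fy=s,interpolation=cv2.INTER_CUBIC)
a=np.hstack([u(T,(205,150,285,240),5),u(S,(235,150,315,210),5)[:300].repeat(1,0) if 0 else u(S,(235,135,315,225),5)])
cv2.imwrite("pics/c7.png",a[:,:,::-1])
cv2.imwrite("pics/c8.png",np.hstack([u(T,(300,150,400,270),4),u(S,(275,180,375,300),4)])[:,:,::-1])
```

```text
{'clock': 6.917, 'position': [0.515, -0.265, 0.194], 'ee_rot': [-0.003, 0.579, 0.815, 0.0], 'width': 0.043, 'contact_force': [0.83, -0.382, -0.076]}
```

View pics/c7.png

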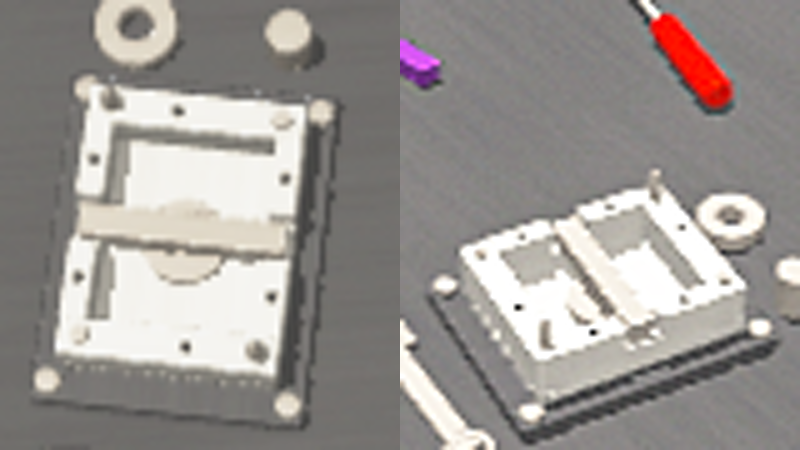

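The bar lies in both notches: top crop (80,220)–(290,238), and its end sits in the near notch at side crop (640,315). Now I'll go down onto the rib, staying about 20 mm above the block because the tips reached the bench earlier than expected.

Emit:
{"method": "drive_tool", "body": {
  "deltas": [
    {"linear": [2,0,-40],"twist": 0,"claw": 0.5},
    {"linear": [2,0,-80],"twist": 0,"claw": 0.5},
    {"linear": [2,0,-105],"twist": 0,"claw": 0.5},
    {"linear": [2,0,-120],"twist": 0,"claw": 0.5},
    {"linear": [2,0,-135],"twist": 0,"claw": 0.5},
    {"linear": [2,0,-143],"twist": 0,"claw": 0.5},
    {"linear": [2,0,-143],"twist": 0,"claw": 0.5},
    {"linear": [2,0,-143],"twist": 0,"claw": 0.5}
  ]
}}

```text
clock: 7.68
position: [0.5201, -0.2645, 0.0544]
ee_rot: [0.001, 0.577, 0.817, 0.0]
contact_force: [0.3, -0.1, 0.2]
width: 0.0425
gripper_force: 0.0
```

Emit:
{"method": "drive_tool", "body": {
  "deltas": [
    {"linear": [-2.5,0,-3],"twist": 0,"claw": 0.5},
    {"linear": [-2.5,0,-6],"twist": 0,"claw": 0.5},
    {"linear": [-2.5,0,-6],"twist": 0,"claw": 0.5},
    {"linear": [-2.5,0,-6],"twist": 0,"claw": 0},
    {"linear": [-2.5,0,-6],"twist": 0,"claw": 0},
    {"linear": [-2.5,0,-6],"twist": 0,"claw": 0},
    {"linear": [-2.5,0,-6],"twist": 0,"claw": 0},
    {"linear": [-2.5,0,-6],"twist": 0,"claw": 0},
    {"linear": [-2.5,0,-6],"twist": 0,"claw": 0}
  ],
  "squeeze": 80
}}

```text
clock: 8.43
position: [0.5169, -0.2653, 0.0481]
ee_rot: [0.001, 0.578, 0.816, 0.0]
contact_force: [-0.9, 0.4, 6.6]
width: 0.0199
gripper_force: 80.7
```

Grip is good (19.9 mm reading on the 22 mm rib, the same 2 mm offset as on the bar). Lifting and carrying over.

Emit:
{"method": "drive_tool", "body": {
  "deltas": [
    {"linear": [0,0,20],"twist": 0,"claw": 0},
    {"linear": [0,0,50],"twist": 0,"claw": 0},
    {"linear": [0,0,80],"twist": 0,"claw": 0},
    {"linear": [0,0,105],"twist": 0,"claw": 0},
    {"linear": [0,0,105],"twist": 0,"claw": 0},
    {"linear": [0,0,105],"twist": 0,"claw": 0}
  ]
}}

```text
clock: 8.93
position: [0.5168, -0.2653, 0.1527]
ee_rot: [0.001, 0.578, 0.816, -0.0]
contact_force: [0.3, 0.8, -3.4]
width: 0.02
gripper_force: 79.7
```

Emit:
{"method": "drive_tool", "body": {
  "deltas": [
    {"linear": [6,30,0],"twist": -4,"claw": 0},
    {"linear": [13,65,0],"twist": -8,"claw": 0},
    {"linear": [20,100,0],"twist": -12,"claw": 0},
    {"linear": [26,135,0],"twist": -16,"claw": 0},
    {"linear": [33,170,0],"twist": -20,"claw": 0},
    {"linear": [39,205,0],"twist": -24,"claw": 0},
    {"linear": [46,240,0],"twist": -28,"claw": 0},
    {"linear": [52,275,0],"twist": -30.1,"claw": 0},
    {"linear": [57,298,0],"twist": -30.1,"claw": 0},
    {"linear": [57,298,0],"twist": -30.1,"claw": 0},
    {"linear": [57,298,0],"twist": -30.1,"claw": 0},
    {"linear": [57,298,0],"twist": -30.1,"claw": 0}
  ]
}}

```text
clock: 9.93
position: [0.5721, 0.0326, 0.1502]
ee_rot: [-0.001, 0.77, 0.638, -0.002]
contact_force: [-0.5, -0.7, -3.3]
width: 0.0201
gripper_force: 79.5
```

Run:
```python
from h import *
s=sensors.get_state();print({k:np.round(s[k],4).tolist() for k in("clock","position","ee_rot","width","contact_force","moment")})
T=eyes.get_image("top");S=eyes.get_image("side");np.save("pics/t9.npy",T);np.save("pics/s9.npy",S)
u=lambda im,b,s:cv2.resize(im[b[1]:b[3],b[0]:b[2]],None,fx=s,fy=s,interpolation=cv2.INTER_CUBIC)
cv2.imwrite("pics/c9.png",np.hstack([u(T,(190,120,280,240),4),u(S,(225,80,335,230),4)[:480]])[:,:,::-1])
```

```text
{'clock': 9.9333, 'position': [0.5721, 0.0326, 0.1502], 'ee_rot': [-0.0011, 0.7698, 0.6383, -0.0019], 'width': 0.0201, 'contact_force': [-0.5273, -0.6842, -3.3496], 'moment': [-0.0244, 0.0003, 0.0238]}
```

View pics/c9.png

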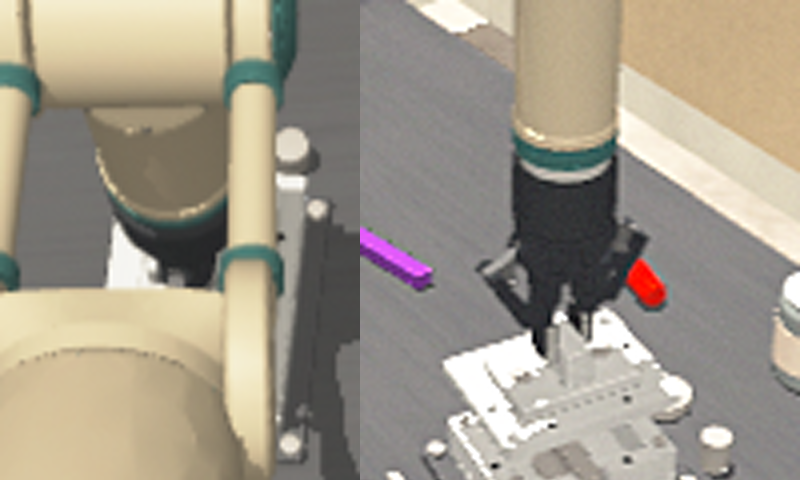

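The cover hangs level over the housing in the side crop, with its left flange corner at (445,362). Lowering in steps while watching the force.

Emit:
{"method": "drive_tool", "body": {
  "deltas": [
    {"linear": [1,0,-6],"twist": 0,"claw": 0},
    {"linear": [1,0,-12],"twist": 0,"claw": 0},
    {"linear": [1,0,-18],"twist": 0,"claw": 0},
    {"linear": [1,0,-22],"twist": 0,"claw": 0},
    {"linear": [1,0,-22],"twist": 0,"claw": 0},
    {"linear": [1,0,-22],"twist": 0,"claw": 0},
    {"linear": [1,0,-22],"twist": 0,"claw": 0}
  ]
}}

```text
clock: 10.62
position: [0.5747, 0.0329, 0.1304]
ee_rot: [0.0, 0.77, 0.638, 0.0]
contact_force: [-0.6, 0.0, -2.9]
width: 0.0206
gripper_force: 79.5
```

Run:
```python
from h import *
s=sensors.get_state();print({k:np.round(s[k],4).tolist() for k in("clock","position","ee_rot","contact_force","moment")})
S=eyes.get_image("side");np.save("pics/s10.npy",S)
a=np.radians(2*np.degrees(np.arctan2(s["ee_rot"][2],s["ee_rot"][1]))-90);R=np.array([[np.cos(a),-np.sin(a)],[np.sin(a),np.cos(a)]])
p=np.array(s["position"])*1000;zc=p[2]-48.1
print(np.degrees(a),zc)
g=cv2.cvtColor(S,cv2.COLOR_RGB2GRAY)
print(np.round([proj("side",np.r_[R@np.array(c)+p[:2],zc+z]/1000) for c in[(75,59),(75,-59),(-75,-59),(-75,59)] for z in (0,12)],1).tolist())
b=(255,150,325,215)
cv2.imwrite("pics/c10.png",cv2.resize(S[b[1]:b[3],b[0]:b[2]],None,fx=8,fy=8,interpolation=cv2.INTER_CUBIC)[:,:,::-1])
```

```text
{'clock': 10.6167, 'position': [0.5747, 0.0329, 0.1304], 'ee_rot': [0.0001, 0.77, 0.638, 0.0001], 'contact_force': [-0.5749, 0.0276, -2.8909], 'moment': [0.0029, 0.0066, -0.0423]}
-10.71245656704032 82.32664303139367
[[286.7, 163.5], [286.8, 160.7], [304.6, 184.4], [304.9, 181.5], [262.3, 199.3], [262.3, 196.4], [246.2, 176.7], [246.0, 173.8]]
```

Emit:
{"method": "drive_tool", "body": {
  "deltas": [
    {"linear": [-1,0,-3],"twist": 0,"claw": 0},
    {"linear": [-1,0,-6],"twist": 0,"claw": 0},
    {"linear": [-1,0,-9],"twist": 0,"claw": 0},
    {"linear": [-1,0,-11],"twist": 0,"claw": 0},
    {"linear": [-1,0,-11],"twist": 0,"claw": 0},
    {"linear": [-1,0,-11],"twist": 0,"claw": 0}
  ]
}}

```text
clock: 11.17
position: [0.5734, 0.033, 0.1191]
ee_rot: [-0.0, 0.77, 0.638, -0.0]
contact_force: [0.0, 0.1, -2.9]
width: 0.0201
gripper_force: 79.5
```

Underside at 71 mm, below the dowel tops, with no resistance, so both dowels have entered. Continuing.

Emit:
{"method": "drive_tool", "body": {
  "deltas": [
    {"linear": [0,0,-2],"twist": 0,"claw": 0},
    {"linear": [0,0,-4],"twist": 0,"claw": 0},
    {"linear": [0,0,-6],"twist": 0,"claw": 0},
    {"linear": [0,0,-6],"twist": 0,"claw": 0}
  ]
}}

```text
clock: 11.5
position: [0.5732, 0.033, 0.1128]
ee_rot: [-0.0, 0.77, 0.638, -0.0]
contact_force: [0.3, 0.3, -3.0]
width: 0.0201
gripper_force: 79.5
```

Emit:
{"method": "drive_tool", "body": {
  "deltas": [
    {"linear": [0,0,-2],"twist": 0,"claw": 0},
    {"linear": [0,0,-4],"twist": 0,"claw": 0},
    {"linear": [0,0,-6],"twist": 0,"claw": 0},
    {"linear": [0,0,-6],"twist": 0,"claw": 0},
    {"linear": [0,0,-6],"twist": 0,"claw": 0}
  ]
}}

```text
clock: 11.92
position: [0.5734, 0.033, 0.1071]
ee_rot: [-0.0, 0.77, 0.638, -0.0]
contact_force: [0.1, 1.5, -3.9]
width: 0.0201
gripper_force: 79.5
```

Emit:
{"method": "drive_tool", "body": {
  "deltas": [
    {"linear": [0,0.3,-2],"twist": 0,"claw": 0},
    {"linear": [0,0.3,-4],"twist": 0,"claw": 0},
    {"linear": [0,0.3,-6],"twist": 0,"claw": 0},
    {"linear": [0,0.3,-7],"twist": 0,"claw": 0},
    {"linear": [0,0.3,-7],"twist": 0,"claw": 0},
    {"linear": [0,0.3,-7],"twist": 0,"claw": 0}
  ]
}}

```text
clock: 12.42
position: [0.5739, 0.0332, 0.1017]
ee_rot: [0.001, 0.77, 0.638, 0.001]
contact_force: [-2.1, -0.1, 6.8]
width: 0.0203
gripper_force: 81.0
```

Emit:
{"method": "drive_tool", "body": {
  "deltas": [
    {"linear": [0,0,-1],"twist": 0,"claw": 0},
    {"linear": [0,0,-2],"twist": 0,"claw": 0},
    {"linear": [0,0,-3],"twist": 0,"claw": 0},
    {"linear": [0,0,-3],"twist": 0,"claw": 0},
    {"linear": [0,0,-3],"twist": 0,"claw": 0}
  ]
}}

```text
clock: 12.83
position: [0.5739, 0.0332, 0.1001]
ee_rot: [0.001, 0.77, 0.638, 0.001]
contact_force: [-3.9, -0.5, 13.9]
width: 0.0201
gripper_force: 81.9
```

Emit:
{"method": "drive_tool", "body": {
  "deltas": [
    {"linear": [0,0,-1],"twist": 0,"claw": 0},
    {"linear": [0,0,-2],"twist": 0,"claw": 0},
    {"linear": [0,0,-2],"twist": 0,"claw": 0},
    {"linear": [0,0,-2],"twist": 0,"claw": 0},
    {"linear": [0,0,-2],"twist": 0,"claw": 0}
  ]
}}

```text
clock: 13.25
position: [0.5739, 0.0332, 0.1]
ee_rot: [0.001, 0.77, 0.638, 0.001]
contact_force: [-7.6, 0.3, 24.7]
width: 0.0202
gripper_force: 83.4
```

The hard stop is confirmed: 11 N more push gave only 0.1 mm, at the exact shut height. Handing in while holding.

```bash
python3 -c "
from rig import manip,sensors
import numpy as np
print(np.abs(sensors.get_state()['qd']).max());print(manip.sign_off())"
```

```text
0.0015291001732724613
the job is handed in; nothing more can be done
None
```

The bar is in both notches and released; the upper half is on both dowels, held shut with about 25 N at the hard stop (shut height judged from arm position and force, not a final picture), and the job was handed in at about 13 s.

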